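Load the bench dryer with sprayed sample plates and start it

ROBOT

A 6-joint arm with a two-finger parallel gripper is mounted at the origin on the work surface. World frame = base frame: x ahead of the robot, y to its left, z up, the work surface at z = 0. Lengths are in m, angles in rad, forces in N, time in s.
With the tool pointing down it reaches from about 0.325 to 0.85 m from the base axis. Payload 4.4 kg.
Tool frame: the origin (TCP) lies on the centre line of the jaws, within the pads' length; the fingertips stand 14 mm ahead of it and the grasp point (between the pads) lies 5 mm behind it; z points along the fingers, y is the line along which they close (so a half turn about z gives the same grasp; the last joint's range is limited). The gripper opens to 94 mm and grips with 3 to 60 N. Pads are 16 mm wide; open, the fingers measure 119 mm over their backs; the gripper's body (75 mm by 177 mm) begins 78 mm behind the grasp point.
Start: joints at [-0.15, 0.207, 1.542, -0, 1.393, -0.15], TCP at [0.575, -0, 0.219] pointing down, gripper open.
Joint ranges: [-2.73, 2.73], [-0.86, 2.22], [0.23, 2.46], [-1.11, 4.25], [0.08, 2.63], [-2.82, 2.82]. Speed limits (rad/s): [2.79, 2.79, 3.14, 3.14, 3.14, 3.14].

INTERFACE

Orientations are given as a unit quaternion [w, x, y, z].
In Python, from plant import arm gives the robot as it stands. Calls block until the motion is done:
- arm.goto(position, orientation): joint-space move of the TCP to a pose.
- arm.move_linear(position, frame=None, v=0.15, force_limit=None): straight line of the TCP; frame=None keeps the orientation; v is the mean speed in m/s. With force_limit (N) it stops when the force on the tool has changed by that much, and returns True; else False.
- arm.move_j(angles): joint-space move.
- arm.move_gripper(opening, squeeze=None): finger opening in m; squeeze is the grip in N (None keeps the last); returns when the fingers have stopped.
- arm.pause(seconds).
- arm.solve_ik(position, orientation): joint angles nearest the present ones, or None.
- arm.read_camera(name): name is "scene" or "side" or "wrist"; returns the picture (384x512x3 uint8, red, green, blue); there is no depth.
- arm.camera_params(name): a dict with "mtx" (3x3 intrinsics, pixels), "k1" (the pictures are not rectified: a ray, as slopes to the right and down, at radius r is drawn at 1 + k1 r^2 times it, then the intrinsics apply), "origin" and "rotation" of the camera in the world; the wrist camera has in their place "hand_eye" (4x4, takes a point from camera to tool coordinates, whose origin is the TCP and whose axes are the flange's). Camera axes: x right, y down, z forward; pixel columns grow to the right and rows downward; lengths in m; the calibration is good to about 2 mm. A picture is of the moment at which its call begins: read the wrist's pose just before it. camera_params takes no time and is no camera call.
A pose or a line that the arm cannot do raises arm.PlanningError and nothing moves.
- arm.job_done(): hands the job in; it is judged then, once.
Trained networks look in the newest picture that a camera, given by its name, has taken for a name from the list of things; names that differ only in an ending like _2 or _b are one class to them, and where a whole thing is asked for, a point or a joint stands for the part that bears it (a point fixed in the world has none). Each returns a list of dicts, best first, with "conf" (0 to 1); they miss things now and then, are a little off and sometimes report something else, mostly with a low value. They report only what shows in the picture. A call takes as long as a camera call. They do not tell look-alikes from the thing itself.
- arm.recognise(name, camera): "point" ([x, y, z] in m, in world coordinates, good to about 4 mm: the middle of the surface that is visible of it).
Readings, each from a call of its own:
- arm.read_time(): time.
- arm.read_joint_positions(): joint angles.
- arm.read_joint_vel(): joint speeds.
- arm.read_joint_efforts(): joint torques, N m.
- arm.read_position(): TCP position.
- arm.read_ee_rot(): TCP orientation.
- arm.read_force(): force on the tool from outside, world axes, zero at the start.
- arm.read_wrist_torque(): the same for the moment, N m.
- arm.read_width(): finger opening in m.
- arm.read_grasp_force(): force on a finger pad.
Only numpy, scipy, OpenCV 4.12 (cv2) and the standard library are available. Lean on these libraries where they do the work, as an engineer would, in place of code of your own. Each camera call takes 0.05 s, during which the arm holds its last target. There are 200 camera calls.

TASK

Slide every sprayed sample plate lying on the bench fully home into the drying rack, one plate to a bay and either end first, and lift the job tag from the near rail over the end stops so that it hangs on the far rail. When all plates are in and the tag is over, press the dryer's start button fully down and release it. Leave the paint pots, bottle, brush and mug where they stand.

Things in the scene. Friction and masses are not known exactly. Their poses are not given: they have to be found in the camera images.
- plate0: white sprayed sample plate, a plain slab 100 (x) x 40 (y) x 8 (z) mm, 45 g, lying flat on the bench near y<0; origin at the centre of its underside, x along its length. Both ends and both faces are alike. Three or four plates are present; absent ones read None
- plate1: white sprayed sample plate, a plain slab 100 (x) x 40 (y) x 8 (z) mm, 45 g, lying flat on the bench near y<0; origin at the centre of its underside, x along its length. Both ends and both faces are alike. Three or four plates are present; absent ones read None
- plate2: white sprayed sample plate, a plain slab 100 (x) x 40 (y) x 8 (z) mm, 45 g, lying flat on the bench near y<0; origin at the centre of its underside, x along its length. Both ends and both faces are alike. Three or four plates are present; absent ones read None
- plate3: white sprayed sample plate, a plain slab 100 (x) x 40 (y) x 8 (z) mm, 45 g, lying flat on the bench near y<0; origin at the centre of its underside, x along its length. Both ends and both faces are alike. Three or four plates are present; absent ones read None
- rack: grey bench dryer, fixed; origin at bench level, x away from the robot into the bays, y left. Flat bed 50 mm high, x -55..95 mm, y -143..143. On it four open-topped bays, 43 mm wide inside, at y -105, -35, 35, 105, their mouths facing the robot. Behind them a white blower housing (x 49..95, 95 mm high); at the left end a control box (x -35..95, y 144..210, 75 mm high) with the start button on top
- bay0 (a point): bay 0 (0 is rightmost): where a plate's origin lies when fully home, on the bed 50 mm above the bench; axes as the rack. From here: stop wall face at x +50 mm; guide walls (5 mm thick) x -34..+40, faces y +-21.5; lips over the plate's edges, 11 to 15 mm above the bed, 33 mm clear between; flared mouth x -44..-33, 50 mm wide. A home plate's rear end is flush with the bed's front edge
- bay1 (a point): bay 1 (0 is rightmost): where a plate's origin lies when fully home, on the bed 50 mm above the bench; axes as the rack. From here: stop wall face at x +50 mm; guide walls (5 mm thick) x -34..+40, faces y +-21.5; lips over the plate's edges, 11 to 15 mm above the bed, 33 mm clear between; flared mouth x -44..-33, 50 mm wide. A home plate's rear end is flush with the bed's front edge
- bay2 (a point): bay 2 (0 is rightmost): where a plate's origin lies when fully home, on the bed 50 mm above the bench; axes as the rack. From here: stop wall face at x +50 mm; guide walls (5 mm thick) x -34..+40, faces y +-21.5; lips over the plate's edges, 11 to 15 mm above the bed, 33 mm clear between; flared mouth x -44..-33, 50 mm wide. A home plate's rear end is flush with the bed's front edge
- bay3 (a point): bay 3 (0 is rightmost): where a plate's origin lies when fully home, on the bed 50 mm above the bench; axes as the rack. From here: stop wall face at x +50 mm; guide walls (5 mm thick) x -34..+40, faces y +-21.5; lips over the plate's edges, 11 to 15 mm above the bed, 33 mm clear between; flared mouth x -44..-33, 50 mm wide. A home plate's rear end is flush with the bed's front edge
- start (a joint): spring start button on the control box, round grey cap 28 mm across: 0 m released, 0.006 m fully down, needs about 5 N and springs back
- start_top (a point): centre of the top face of the start button's cap; the button is pressed straight down
- stand: job-tag stand, fixed, dark base 230 x 80 x 12 mm; origin at bench level under its middle, x along the rails away from the robot. Two steel rails in one line, 85 mm long, 8 wide, 12 high, tops 130 mm above the bench: near x -100..-15, far x 15..100. End stops 8 mm long rise 15 mm above the rail at all four ends, 69 mm apart; a post 8 mm square at each outer end
- near_rail (a point): middle of the near rail, on its top face
- far_rail (a point): middle of the far rail, on its top face; axes as the stand
- tag: hanging job tag, 60 g: an inverted U of sheet metal 30 mm long (x), its two legs 14 mm apart inside (20 mm outside) and reaching 54 mm below the origin, straddling the rail; on its 4 mm thick roof a black grip block 26 (x) x 12 (y) x 40 mm high, top 44 mm above the origin. Origin at the middle of the roof's underside, which rests on the rail top; x along the rail
- pot_a: small paint pot, 36 mm across, 55 mm high, among the plates; origin under its centre; leave alone
- pot_b: small paint pot, 36 mm across, 52 mm high, between dryer and tag stand; leave alone
- pot_c: paint pot, 40 mm across, 60 mm high, to the right of the dryer; leave alone
- thinner: white thinner bottle, 70 mm across, 160 mm high, far right; leave alone
- brush: brush 170 mm long lying in front of the robot, along its x; leave alone
- mug: white cup 72 mm across, 85 mm high, beyond the tag stand; leave alone
Mind the look-alikes: they are no part of the job. Leave any black look-alike of the plate0 alone.

How it is judged:
On the way, in this order (a step that is already met when the one before it is completed fails the run):
1. every plate is fully home in a bay and the tag hangs on the far rail (((distance between plate0 and bay0 below 0.006 m and angle between the x axis of plate0 and the x axis of rack, either way round below 0.08 rad) or (distance between plate0 and bay1 below 0.006 m and angle between the x axis of plate0 and the x axis of rack, either way round below 0.08 rad) or (distance between plate0 and bay2 below 0.006 m and angle between the x axis of plate0 and the x axis of rack, either way round below 0.08 rad) or (distance between plate0 and bay3 below 0.006 m and angle between the x axis of plate0 and the x axis of rack, either way round below 0.08 rad)) and ((distance between plate1 and bay0 below 0.006 m and angle between the x axis of plate1 and the x axis of rack, either way round below 0.08 rad) or (distance between plate1 and bay1 below 0.006 m and angle between the x axis of plate1 and the x axis of rack, either way round below 0.08 rad) or (distance between plate1 and bay2 below 0.006 m and angle between the x axis of plate1 and the x axis of rack, either way round below 0.08 rad) or (distance between plate1 and bay3 below 0.006 m and angle between the x axis of plate1 and the x axis of rack, either way round below 0.08 rad)) and ((distance between plate2 and bay0 below 0.006 m and angle between the x axis of plate2 and the x axis of rack, either way round below 0.08 rad) or (distance between plate2 and bay1 below 0.006 m and angle between the x axis of plate2 and the x axis of rack, either way round below 0.08 rad) or (distance between plate2 and bay2 below 0.006 m and angle between the x axis of plate2 and the x axis of rack, either way round below 0.08 rad) or (distance between plate2 and bay3 below 0.006 m and angle between the x axis of plate2 and the x axis of rack, either way round below 0.08 rad)) and ((distance between plate3 and bay0 below 0.006 m and angle between the x axis of plate3 and the x axis of rack, either way round below 0.08 rad) or (distance between plate3 and bay1 below 0.006 m and angle between the x axis of plate3 and the x axis of rack, either way round below 0.08 rad) or (distance between plate3 and bay2 below 0.006 m and angle between the x axis of plate3 and the x axis of rack, either way round below 0.08 rad) or (distance between plate3 and bay3 below 0.006 m and angle between the x axis of plate3 and the x axis of rack, either way round below 0.08 rad)) and x of tag in the frame of far_rail between -0.03 and 0.03 m and y of tag in the frame of far_rail between -0.008 and 0.008 m and z of tag in the frame of far_rail between -0.004 and 0.004 m and angle between tag's own z axis and vertical below 0.2 rad), for 0.2 s.
2. the start button is pressed fully down (value of joint start above 0.005 m), for 0.05 s.
3. the button is released (value of joint start below 0.001 m), for 0.1 s.
At the end, for the whole second after the job is handed in: every plate present is within 6 mm of its own bay's home point and 0.08 rad of the rack's x; the tag straddles the far rail, upright, within 30 mm along, 8 mm across and 4 mm in height of its middle; the button was pressed over 5 mm after all that and is up again; all at rest (all of step 1 and value of joint start below 0.001 m and linear speed of tag below 0.03 m/s and linear speed of each of plate0, plate1, plate2, plate3 below 0.02 m/s); the robot touches nothing.
It fails at once if a pot, the bottle, the brush or the mug is moved more than 40 mm (distance of any of pot_a, pot_b, pot_c, thinner, brush, mug from where it was at the start of the episode above 0.04 m).
Of plate0, plate1, plate2, plate3 only 3 to 4 are there at a start; the rules pass over those that are not, and their reading is None.
At some moment in a run one of plate0, plate1, plate2, plate3 may be knocked a few centimetres aside while the robot is not near it.
It also fails if it takes over 208 s, if anything falls off the work surface, if the arm or the gripper's body presses on something with over 40 N, if the wrist force passes 120 N, or if a joint passes its speed limit or range.

## Working session

There is one attempt and no reset: what is moved stays moved. The work goes in short steps, each a Python script; the robot and the scene stay as the last script left them, time stands still between calls to the robot, and variables do not carry over. Pictures are saved under pics/ and viewed, at most 14 in all, crops included, and the job is handed in when it is done.

```bash
mkdir -p pics; ls
python3 - <<'E'
from plant import arm
import cv2,numpy as np
a=arm.read_camera("scene");b=arm.read_camera("side")
cv2.imwrite("pics/scene0.png",cv2.resize(a[:,:,::-1],(800,600)));cv2.imwrite("pics/side0.png",cv2.resize(b[:,:,::-1],(800,600)))
for n in("scene","side","wrist"):
  print(n,{k:np.round(v,3).tolist() for k,v in arm.camera_params(n).items()})
for n in("plate0","rack","start","stand","tag","pot_a","pot_b"):
  for c in("scene","side"): print(n,c,[(round(d["conf"],2),np.round(d["point"],3).tolist()) for d in arm.recognise(n,c)])
print(arm.read_time(),arm.read_ee_rot())
E
```

```text
pics
scene {'mtx': [[439.123, 0.0, 258.092], [0.0, 439.123, 192.212], [0.0, 0.0, 1.0]], 'k1': -0.091, 'origin': [1.54, -0.102, 0.726], 'rotation': [-0.351, 0.656, 0.581, -0.33]}
side {'mtx': [[365.57, 0.0, 253.258], [0.0, 365.57, 185.628], [0.0, 0.0, 1.0]], 'k1': 0.015, 'origin': [0.124, -0.509, 0.898], 'rotation': [-0.309, 0.883, -0.332, 0.12]}
wrist {'mtx': [[281.863, 0.0, 260.297], [0.0, 281.863, 189.786], [0.0, 0.0, 1.0]], 'k1': -0.025, 'hand_eye': [[-0.001, -0.973, -0.232, 0.066], [1.0, -0.001, 0.0, 0.001], [-0.0, -0.232, 0.973, -0.164], [0.0, 0.0, 0.0, 1.0]]}
plate0 scene [(0.81, [0.471, -0.261, 0.008]), (0.78, [0.486, -0.114, 0.003]), (0.64, [0.615, -0.308, 0.01]), (0.49, [0.328, -0.238, 0.008]), (0.43, [0.488, -0.429, 0.008]), (0.43, [0.735, 0.065, 0.065]), (0.33, [0.464, 0.216, 0.028])]
plate0 side [(0.98, [0.605, -0.309, 0.01]), (0.92, [0.463, -0.26, 0.009]), (0.92, [0.511, -0.441, 0.01]), (0.76, [0.323, -0.377, 0.011]), (0.74, [0.48, -0.116, 0.009]), (0.65, [0.322, -0.238, 0.007])]
rack scene [(0.56, [0.734, 0.068, 0.064])]
rack side [(0.45, [0.463, -0.257, 0.009])]
start scene [(0.64, [0.736, 0.064, 0.067]), (0.4, [0.666, 0.216, 0.097]), (0.36, [0.752, -0.252, 0.06])]
start side []
stand scene [(0.93, [0.533, 0.377, 0.01]), (0.47, [0.463, 0.216, 0.028]), (0.22, [0.722, -0.384, 0.083])]
stand side [(0.67, [0.507, 0.373, 0.011])]
tag scene [(0.7, [0.451, 0.371, 0.126])]
tag side [(0.79, [0.446, 0.366, 0.129])]
pot_a scene [(0.73, [0.738, 0.068, 0.064]), (0.62, [0.753, -0.254, 0.059]), (0.49, [0.581, -0.185, 0.031]), (0.46, [0.464, 0.215, 0.028])]
pot_a side [(0.79, [0.752, -0.267, 0.05]), (0.48, [0.448, 0.21, 0.042])]
pot_b scene [(0.73, [0.738, 0.068, 0.064]), (0.62, [0.753, -0.254, 0.059]), (0.49, [0.581, -0.185, 0.031]), (0.46, [0.464, 0.215, 0.028])]
pot_b side [(0.79, [0.752, -0.267, 0.05]), (0.48, [0.448, 0.21, 0.042])]
0.8 [2.09440821e-05 7.07142621e-01 7.07070938e-01 4.28204843e-05]
```

View pics/scene0.png

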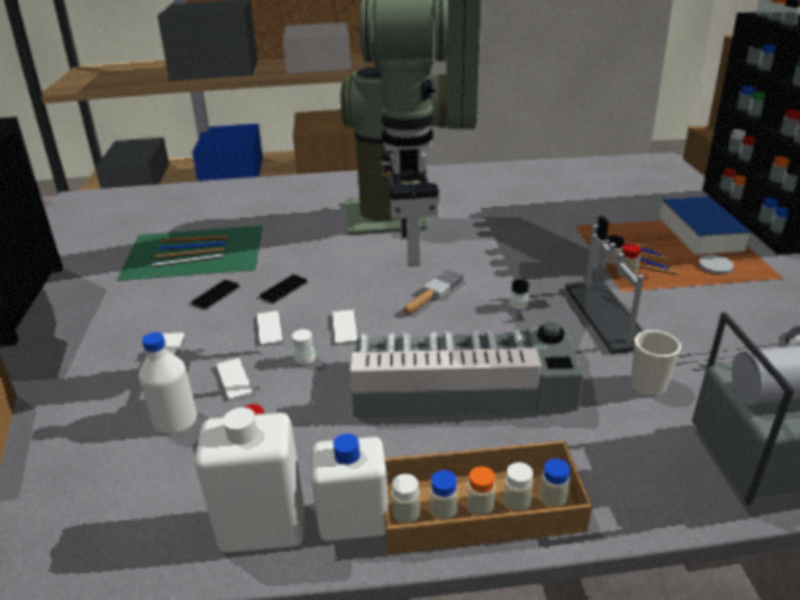

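View pics/side0.png

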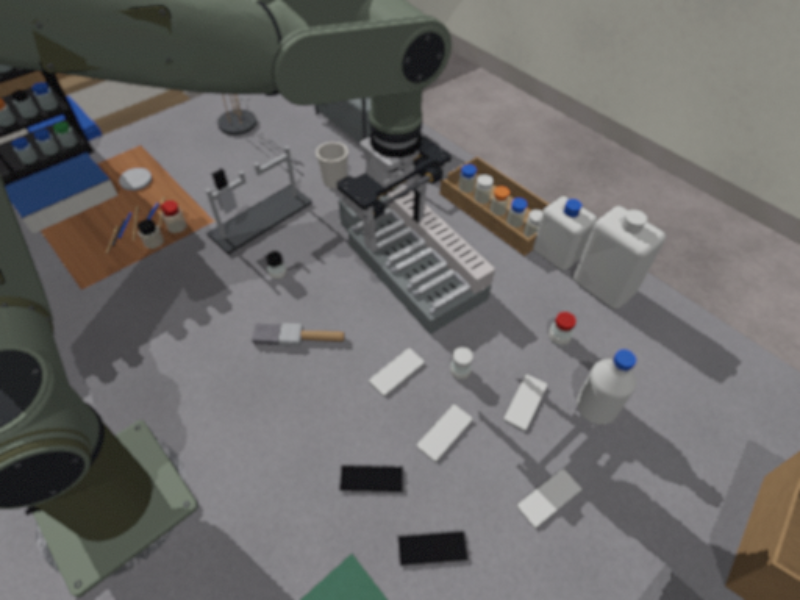

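Bench: four white plates are in the side picture at (397,371), (445,432), (526,402) and (550,498). The black look-alikes are at (372,478) and (432,548), and I'll leave them alone. The tag on the near rail is at (220,180) and the rack at (420,270). Next I'll use the wrist camera for closer measurements.

```bash
cat > h.py <<'E'
from plant import arm
import cv2,numpy as np
from scipy.spatial.transform import Rotation as Rn
def rot(q): return Rn.from_quat(np.roll(q,-1)).as_matrix()
def down(yaw):  # tool x axis at angle yaw in the world, z down
    return np.roll((Rn.from_euler('z',yaw)*Rn.from_euler('x',np.pi)).as_quat(),1)
def snap(cam="wrist"):
    P=arm.camera_params(cam)
    if cam=="wrist":
        T=np.eye(4);T[:3,3]=arm.read_position();T[:3,:3]=rot(arm.read_ee_rot())
        C=T@np.array(P["hand_eye"])
    else:
        C=np.eye(4);C[:3,:3]=rot(P["rotation"]) if np.size(P["rotation"])==4 else P["rotation"];C[:3,3]=P["origin"]
    return arm.read_camera(cam),dict(C=C,K=np.array(P["mtx"]),d=np.array([P["k1"],0,0,0,0]))
def pix2w(px,c,z):
    p=cv2.undistortPoints(np.float64(px).reshape(-1,1,2),c["K"],c["d"]).reshape(-1,2)
    r=np.c_[p,np.ones(len(p))]@c["C"][:3,:3].T; o=c["C"][:3,3]
    return (o+r*((z-o[2])/r[:,2])[:,None])[:,:2]
def w2pix(X,c):
    W=np.linalg.inv(c["C"])
    return cv2.projectPoints(np.float64(X).reshape(-1,1,3),cv2.Rodrigues(W[:3,:3])[0],W[:3,3],c["K"],c["d"])[0].reshape(-1,2)
def plates(im,c,z=.008):
    hsv=cv2.cvtColor(im,cv2.COLOR_RGB2HSV)
    m=((hsv[...,1]<45)&(hsv[...,2]>150)).astype(np.uint8)
    m=cv2.morphologyEx(m,cv2.MORPH_OPEN,np.ones((3,3)))
    out=[]
    for k in cv2.findContours(m,0,1)[0]:
        if cv2.contourArea(k)<300: continue
        w=pix2w(k[:,0],c,z)
        (x,y),(a,b),t=cv2.minAreaRect((w*1000).astype(np.float32))
        if a<b: a,b,t=b,a,t+90
        out.append((x/1000,y/1000,(t+90)%180-90,a,b))
    return out
E
python3 - <<'E'
from h import *
import pickle
D={}
for n,p in dict(plates=(.47,-.26,.30),rack=(.56,.06,.30),stand=(.46,.33,.30)).items():
    arm.goto(p,down(0)); D[n]=snap()
    cv2.imwrite(f"pics/{n}.png",cv2.resize(D[n][0][:,:,::-1],(800,600)))
    print(n,arm.read_time(),np.round(arm.read_joint_positions(),2))
    for q in ("start","tag","plate0"): print(q,[(round(d["conf"],2),np.round(d["point"],3).tolist()) for d in arm.recognise(q,"wrist")])
pickle.dump(D,open("D.pkl","wb"))
for p in plates(*D["plates"]): print(np.round(p,3))
E
```

```text
plates 1.975 [-0.67  0.07  1.53  0.    1.54  0.9 ]
start []
tag [(0.29, [0.612, -0.305, 0.011])]
plate0 [(0.92, [0.482, -0.115, 0.01]), (0.88, [0.512, -0.439, 0.009]), (0.7, [0.611, -0.308, 0.011]), (0.69, [0.469, -0.254, 0.005]), (0.59, [0.32, -0.24, 0.008]), (0.59, [0.31, -0.36, 0.009])]
rack 3.4333 [-0.05  0.13  1.46 -0.    1.55  1.52]
start [(0.65, [0.538, 0.374, 0.012]), (0.62, [0.661, 0.215, 0.098]), (0.3, [0.762, -0.246, 0.047])]
tag []
plate0 [(0.93, [0.476, -0.253, 0.01]), (0.8, [0.61, -0.301, 0.009])]
stand 4.7417 [ 0.47  0.14  1.46 -0.    1.55  2.04]
start [(0.81, [0.658, 0.215, 0.097])]
tag [(0.57, [0.453, 0.369, 0.152]), (0.37, [0.458, 0.228, 0.052])]
plate0 []
[ 1.73000e-01 -1.52000e-01  8.97690e+01  2.92123e+02  8.83310e+01]
[5.8400e-01 3.6000e-02 5.2057e+01 4.6967e+01 4.4331e+01]
[  0.57    0.138 -11.438  67.343  31.07 ]
[ 6.53000e-01 -3.80000e-02 -4.91200e+00  1.11382e+02  6.46150e+01]
[ 4.97000e-01 -2.38000e-01 -8.96790e+01  8.39354e+02  4.28680e+02]
[ 6.57000e-01  4.30000e-02 -1.70100e+00  1.17342e+02  6.69580e+01]
[ 0.669  0.098 -7.237 95.908 13.328]
```

View pics/plates.png

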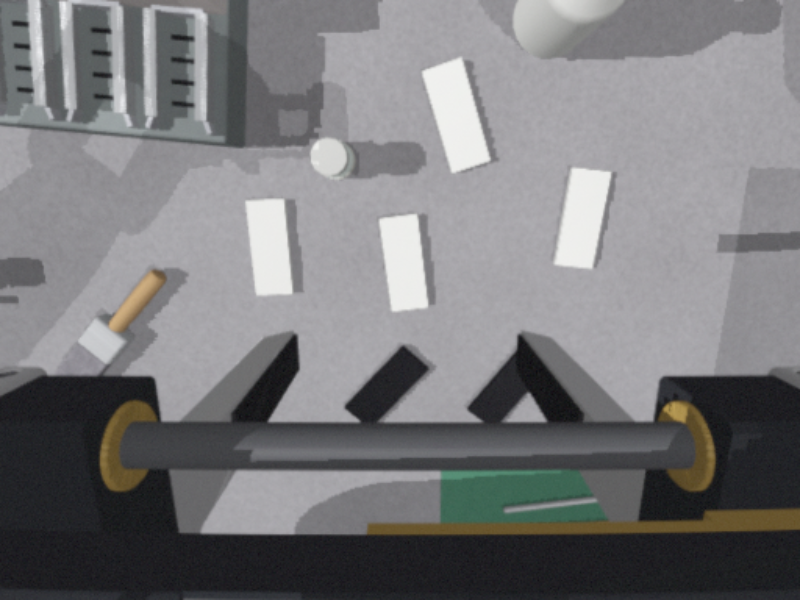

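View pics/rack.png

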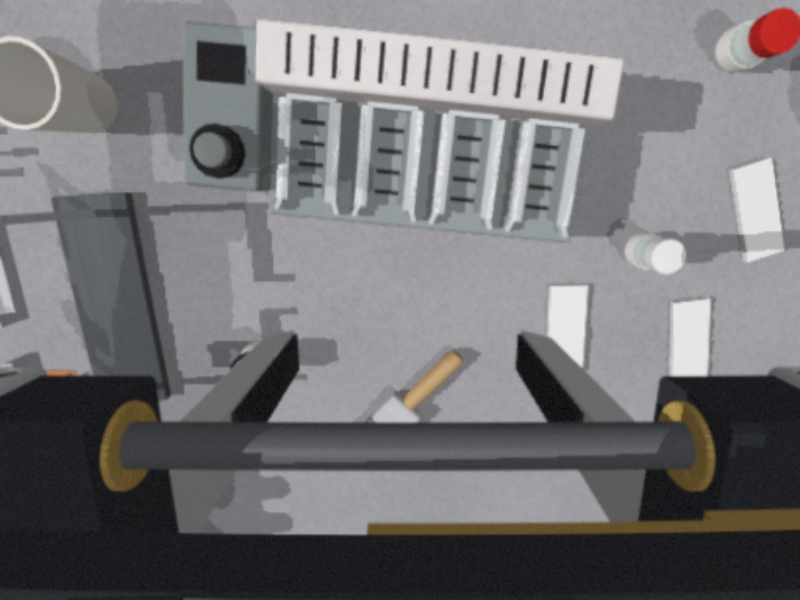

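View pics/stand.png

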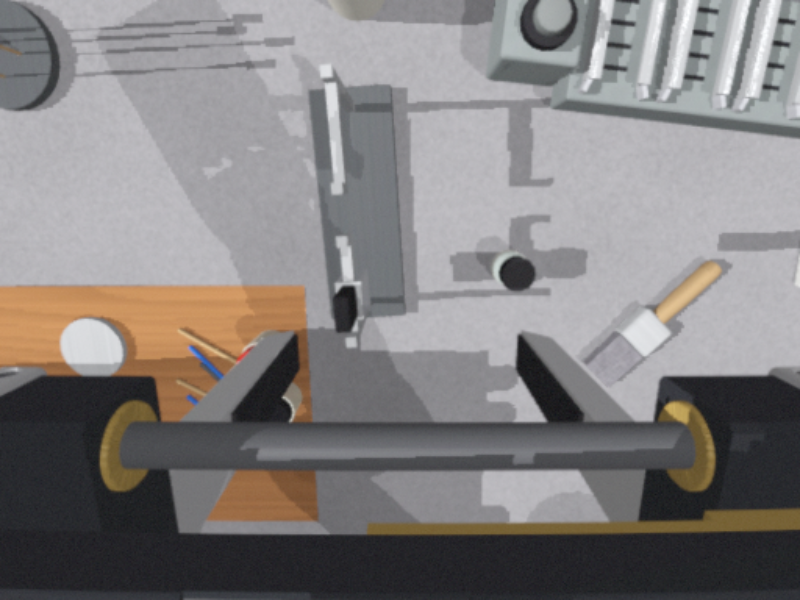

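The plates picture shows four white plates at (270,247), (404,262), (456,115) and (583,218). Pot_a is at (332,158) and the black pair at (388,385) and (500,385). The rack picture shows the four empty bays at y 100–235 and the button at (216,152). The stand picture shows the tag block at (345,308) on the near rail, pot_b at (516,270) and the brush at (650,320). Next I'll fit the rack and stand poses by edges.

```bash
cat > fit.py <<'E'
from h import *
import pickle
from scipy.optimize import minimize
from scipy.ndimage import map_coordinates
D=pickle.load(open("D.pkl","rb"))
mm=.001
def L(*a): return np.array(a,float).reshape(2,3)*mm
def quad(x0,x1,y0,y1,z): return [L(x0,y0,z,x1,y0,z),L(x1,y0,z,x1,y1,z),L(x1,y1,z,x0,y1,z),L(x0,y1,z,x0,y0,z)]
RACK=quad(49,95,-143,143,95)+quad(-35,95,144,210,75)+[L(-55,-143,50,-55,143,50)]
for b in(-105,-35,35,105):
    for s in(-16.5,16.5): RACK.append(L(-36,b+s,65,32,b+s,65))
STAND=quad(-115,115,-40,40,12)
for s in(-4,4): STAND+=[L(25,s,130,88,s,130),L(-50,s,130,-25,s,130)]
def world(X,p):
    c,s=np.cos(p[2]),np.sin(p[2]); return np.c_[c*X[:,0]-s*X[:,1]+p[0],s*X[:,0]+c*X[:,1]+p[1],X[:,2]]
def fit(lines,views,p0):
    G=[]
    for im,c in views:
        g=cv2.cvtColor(im,cv2.COLOR_RGB2GRAY).astype(np.float32)
        G.append({s:(cv2.Sobel(cv2.GaussianBlur(g,(0,0),s),5,1,0),cv2.Sobel(cv2.GaussianBlur(g,(0,0),s),5,0,1)) for s in(3,1.2)})
    t=np.linspace(0.03,.97,40)[:,None]
    def cost(p,s):
        tot=0
        for (im,c),g in zip(views,G):
            for l in lines:
                q=w2pix(world(l[0]*(1-t)+l[1]*t,p),c); d=q[-1]-q[0]; n=np.array([-d[1],d[0]])/np.linalg.norm(d)
                v=sum(map_coordinates(g[s][k],[q[:,1],q[:,0]],order=1,mode="constant")*n[k] for k in(0,1))
                tot-=np.mean(np.minimum(np.abs(v),60))
        return tot
    p=np.array(p0)
    for s in(3,1.2):
        p=minimize(cost,p,args=(s,),method="Nelder-Mead",options=dict(initial_simplex=p+np.array([[0,0,0],[.006,0,0],[0,.006,0],[0,0,.04]]),xatol=1e-5,fatol=1e-3)).x
    return p,cost(p,1.2)
def overlay(im,c,lines,p,box,k):
    x0,y0,x1,y1=box
    o=cv2.resize(im[y0:y1,x0:x1,::-1],None,fx=k,fy=k,interpolation=cv2.INTER_CUBIC)
    for l in lines:
        q=((w2pix(world(l,p),c)-[x0,y0]+.5)*k).astype(int); cv2.line(o,q[0].tolist(),q[1].tolist(),(0,0,255),1)
    return o
E
python3 - <<'E'
from fit import *
im,c=D["rack"]; s=.64
A=pix2w(np.array([[272,212],[568,240]])*s,c,.05); d=A[0]-A[1]; yaw=np.arctan2(-d[0],d[1])
print(A,np.linalg.norm(d))
R=np.array([[np.cos(yaw),-np.sin(yaw)],[np.sin(yaw),np.cos(yaw)]])
p0=[*(A.mean(0)-R@[-.055,0]),yaw]; print(p0)
pr,cr=fit(RACK,[D["rack"]],p0); print("rack",pr,cr)
im2,c2=D["stand"]
B=pix2w(np.array([[310,90],[391,85],[405,312]])*s,c2,.012); print(B); d=B[1]-B[2]; ys=np.arctan2(d[1],d[0])
p0=[*((B[0]+B[2])/2),ys]; print(p0)
ps,cs=fit(STAND,[D["stand"]],p0); print("stand",ps,cs)
print("stand2",fit(STAND[:4],[D["stand"]],p0), fit(STAND[4:],[D["stand"]],ps))
print("button",pix2w([[214*s,151*s]],c,.095))
o1=overlay(im,c,RACK,pr,(110,5,410,165),2.2)
o2=cv2.rotate(overlay(im2,c2,STAND,ps,(185,35,275,235),3),cv2.ROTATE_90_CLOCKWISE)
w=max(o1.shape[1],o2.shape[1]);pad=lambda o:cv2.copyMakeBorder(o,0,0,0,w-o.shape[1],0)
o=np.vstack([pad(o1),pad(o2)]);print(o.shape);cv2.imwrite("pics/fit.png",o[:600])
for n in D: print(n,[np.round(q,3).tolist() for q in plates(*D[n])])
E
```

```text
[[ 0.60980704  0.18321628]
 [ 0.5834434  -0.09353505]] 0.278004207192997
[np.float64(0.6513773493107711), np.float64(0.039624870167818266), np.float64(-0.09497450504059385)]
rack [ 0.64833186  0.04054137 -0.10006559] -889.2325879640625
[[0.62372333 0.42051888]
 [0.62779055 0.34306106]
 [0.40375347 0.33037215]]
[np.float64(0.5137383969846832), np.float64(0.3754455125444969), np.float64(0.05657709993054262)]
stand [0.51417928 0.37601146 0.05630444] -458.20841388141787
stand2 (array([0.51418025, 0.37601135, 0.0563088 ]), np.float64(-218.20811825637736)) (array([0.51419664, 0.37662604, 0.05808684]), np.float64(-240.0))
button [[0.6603812  0.21322909]]
(622, 660, 3)
plates [[0.173, -0.152, 89.769, 292.123, 88.331], [0.584, 0.036, 52.057, 46.967, 44.331], [0.57, 0.138, -11.438, 67.343, 31.07], [0.653, -0.038, -4.912, 111.382, 64.615], [0.497, -0.238, -89.679, 839.354, 428.68], [0.657, 0.043, -1.701, 117.342, 66.958], [0.669, 0.098, -7.237, 95.908, 13.328]]
rack [[0.263, 0.026, -89.75, 415.425, 86.297], [0.518, 0.461, -4.534, 167.18, 104.076], [0.662, 0.298, 1.286, 45.476, 32.132], [0.64, -0.076, -5.346, 114.59, 74.086], [0.651, 0.038, 84.151, 145.322, 114.603], [0.663, 0.156, -3.119, 116.085, 59.919], [0.589, -0.067, -89.644, 633.314, 432.192], [0.707, 0.409, -8.541, 213.527, 116.176]]
stand [[0.172, 0.162, 89.61, 157.122, 72.332], [0.291, 0.207, 31.256, 64.542, 45.778], [0.363, 0.68, -89.709, 70.726, 64.213], [0.44, 0.124, 84.151, 494.232, 321.179], [0.66, 0.053, 84.439, 241.526, 109.359], [0.691, 0.191, -89.51, 29.677, 23.948], [0.546, 0.467, 89.302, 601.105, 318.719]]
```

View pics/fit.png

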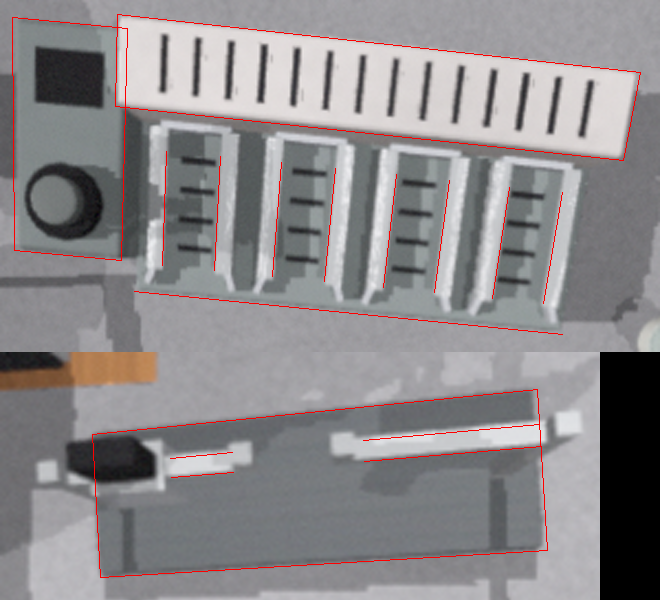

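The rack and stand overlays line up with the picture. Next I'll place the first plate and check it.

```bash
cat > task.py <<'E'
from h import *
import sys
RP=(0.6483,0.0405,-0.1001)
def inframe(p,xy):
    c,s=np.cos(p[2]),np.sin(p[2]); return np.array([p[0]+c*xy[0]-s*xy[1],p[1]+s*xy[0]+c*xy[1]])
def plates(im,c,z=.006):
    m=((im.min(2)>195)&(np.ptp(im.astype(int),axis=2)<30)).astype(np.uint8)
    out=[]
    for k in cv2.findContours(m,0,1)[0]:
        if cv2.contourArea(k)<300: continue
        (x,y),(a,b),t=cv2.minAreaRect((pix2w(k[:,0],c,z)*1000).astype(np.float32))
        if a<b: a,b,t=b,a,t+90
        if 85<a<115 and 32<b<50: out.append((x/1000,y/1000,np.deg2rad((t+90)%180-90),a,b))
    return out
def look():
    arm.goto((.47,-.26,.30),down(0)); return plates(*snap())
def bay(b,x,y=0): return inframe(RP,(-.005+x,-.105+.07*b+y))
def at(xy,z): return np.array([*xy,z])
def pick(pl):
    x,y,t=pl[:3]; g=np.array([x,y])-.03*np.array([np.cos(t),np.sin(t)])
    arm.move_gripper(.065,25)
    arm.goto(at(g,.10),down(t)); print("down",arm.move_linear(at(g,.0165),v=.12,force_limit=10))
    arm.move_gripper(0,25); w=arm.read_width(); print("width",w)
    arm.move_linear(at(g,.13)); return w
def insert(b):
    z=.05+.0165+.001; q=down(RP[2])
    arm.goto(at(bay(b,-.145),.13),q); arm.move_linear(at(bay(b,-.145),z+.001))
    hit=arm.move_linear(at(bay(b,-.055),z),v=.06,force_limit=12)
    print("insert hit",hit,arm.read_position()-at(bay(b,-.055),z),arm.read_force())
def push(b):
    p=arm.read_position(); arm.move_gripper(.060); arm.move_linear(at(p[:2],.12)); arm.move_gripper(0,25)
    z=.05+.0165
    arm.goto(at(bay(b,-.105),.10),down(RP[2])); arm.move_linear(at(bay(b,-.105),z))
    hit=arm.move_linear(at(bay(b,-.05),z),v=.05,force_limit=10)
    d=arm.read_position()-at(bay(b,0),z); c,s=np.cos(RP[2]),np.sin(RP[2])
    print("push hit",hit,"TCP in bay",np.round([c*d[0]+s*d[1],-s*d[0]+c*d[1]],4),arm.read_force())
    p=bay(b,-.08); arm.move_linear(at(p,z)); arm.move_linear(at(p,.14))
E
python3 - <<'E'
from task import *
P=look()
for p in P: print(np.round(p,3))
p=min(P,key=lambda p:np.hypot(p[0]-.611,p[1]+.308))
if pick(p)>.036:
    insert(0)
    im,_=snap();cv2.imwrite("pics/ins0.png",cv2.resize(im[:,:,::-1],(800,600)))
print(arm.read_time())
E
```

```text
[  0.464  -0.256   0.124 100.598  39.788]
[ 4.81000e-01 -1.15000e-01  3.30000e-02  1.00756e+02  3.99680e+01]
[ 0.511 -0.44  -0.103 99.926 40.931]
[  0.61   -0.308   0.316 100.676  40.742]
down False
width 0.039311128857070554
insert hit False [-3.62995221e-04  6.43520659e-05 -2.84734307e-05] [-0.26511865 -0.01747965 -0.75058504]
14.2583
```

View pics/ins0.png

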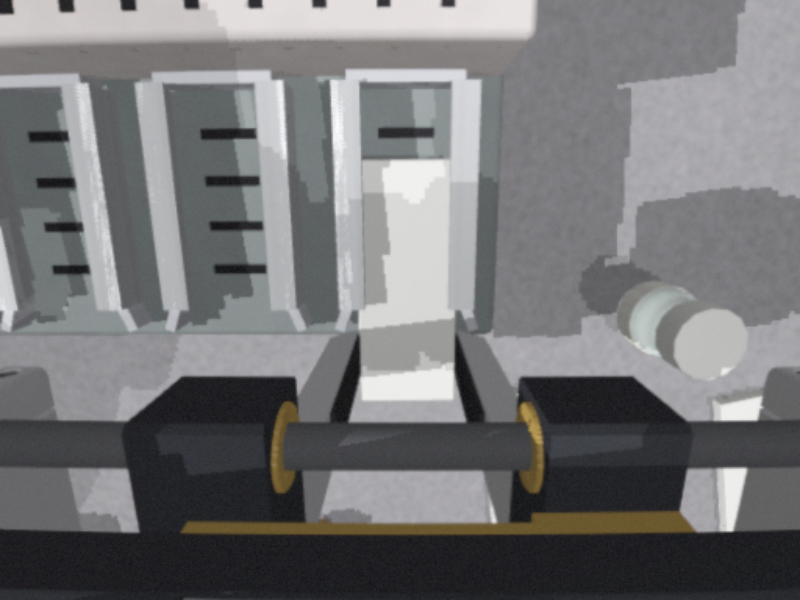

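The plate is centred in bay 0 under the lips, with its front end at (405,160). Next I'll push it home.

Run:
```python
from task import *
push(0)
im,_=snap();cv2.imwrite("pics/push0.png",cv2.resize(im[:,:,::-1],(800,600)))
print(arm.read_time())
```

```text
push hit True TCP in bay [-0.0593  0.    ] [0.35453871 0.34815834 0.09930056]
18.8417
```

View pics/push0.png

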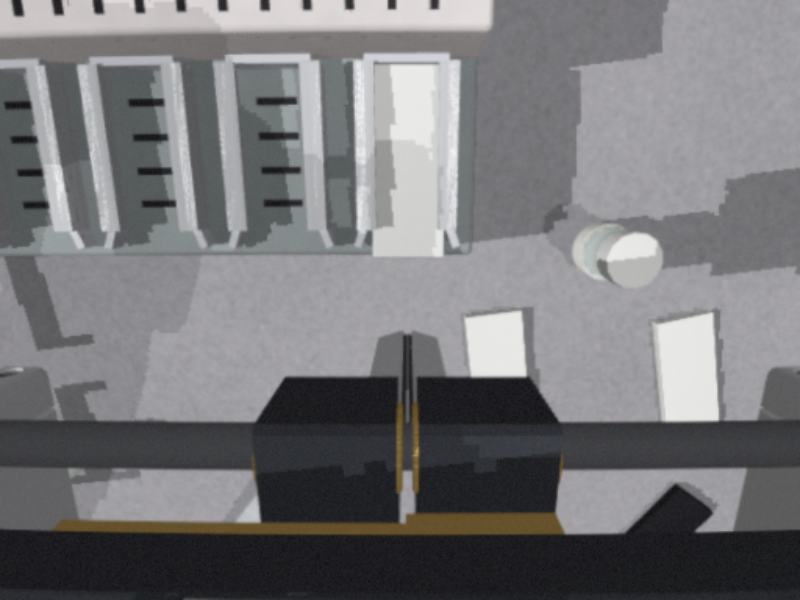

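Plate 1 is home: its rear end at (408,255) is flush with the bed edge. I'll do the remaining three the same way, looking afresh before each.

Run:
```python
from task import *
for b in (1,2,3):
    P=[p for p in look() if p[0]<.58 or p[1]<-.15]
    for p in P: print(np.round(p,3))
    p=max(P,key=lambda p:p[1])
    if pick(p)<.036: print("bad grasp");break
    insert(b)
    push(b)
    print(b,arm.read_time())
else: print("left",look())
arm.goto((.52,.06,.30),down(0));im,_=snap();cv2.imwrite("pics/all.png",cv2.resize(im[:,:,::-1],(800,600)))
```

```text
[  0.464  -0.256   0.118 101.094  40.327]
[ 4.81000e-01 -1.15000e-01  3.40000e-02  1.00917e+02  4.00940e+01]
[  0.511  -0.439  -0.104 100.578  41.744]
down False
width 0.0394385757272468
insert hit False [-3.94530672e-04  8.16379433e-05 -5.38962623e-05] [ 0.55655327 -0.76071976  0.51408222]
push hit True TCP in bay [-0.0594 -0.0001] [ 0.22685308 -0.7993063  -0.0319632 ]
1 31.6583
[  0.464  -0.256   0.124 101.035  40.617]
[  0.511  -0.439  -0.104 100.152  41.904]
down False
width 0.03954353040572339
insert hit False [-3.78560834e-04  7.21647096e-05 -4.53051644e-05] [-0.4678892   0.66505918 -0.2381731 ]
push hit True TCP in bay [-0.0596 -0.0002] [-0.09315935 -0.16009691  0.73353211]
2 45.225
[  0.511  -0.439  -0.104 101.127  41.943]
down False
width 0.039008934928045656
insert hit False [-3.63773776e-04  8.60010733e-05 -4.64340042e-05] [ 0.13070344 -0.45902167 -0.93090481]
push hit True TCP in bay [-0.0597 -0.0003] [-0.77001796 -0.13303363  0.42991489]
3 60.0
left [(0.6537457275390625, 0.036847274780273435, np.float64(-0.05898449077140199), 112.24909973144531, 49.60422897338867)]
```

View pics/all.png

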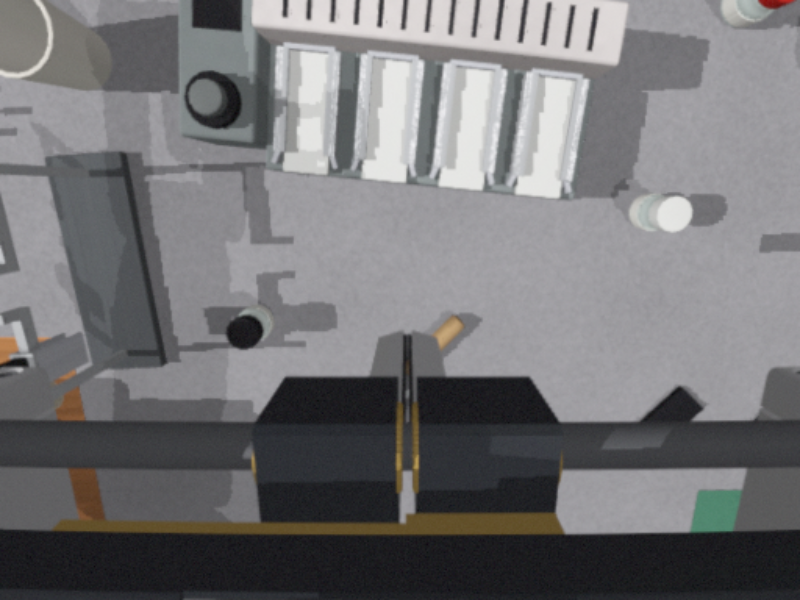

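All four plates sit flush in bays 3 to 0, with rear ends at (305,163), (387,170), (463,180) and (540,188). Next is the tag: one close look to confirm it, then the lift.

```bash
cat > tag.py <<'E'
from task import *
SP=(.5142,.3763,.0572); q=down(SP[2])
def sf(x,y): d=np.array([x,y])-SP[:2]; c,s=np.cos(SP[2]),np.sin(SP[2]); return np.array([c*d[0]+s*d[1],-s*d[0]+c*d[1]])
E
python3 - <<'E'
from tag import *
arm.move_gripper(.045,20)
arm.goto(at(inframe(SP,(-.105,0)),.27),q); im,c=snap()
for d in arm.recognise("tag","wrist"): print(round(d["conf"],2),np.round(d["point"],3),sf(*d["point"][:2]))
for x in(-.06,): # expected block top outline
    k=np.array([w2pix([*inframe(SP,(x+a,b)),.174],c)[0] for a,b in((-.013,-.006),(.013,-.006),(.013,.006),(-.013,.006))])
o=im[:,:,::-1].copy(); cv2.polylines(o,[np.int32(np.round(k))],True,(0,0,255),1)
x0,y0=np.int32(k.mean(0)); x0=max(x0-100,0);y0=max(y0-100,0)
cv2.imwrite("pics/tag1.png",cv2.resize(o[y0:y0+160,x0:x0+200],None,fx=3.5,fy=3.5)); print(x0,y0,arm.read_time())
E
```

```text
0.55 [0.45  0.372 0.17 ] [-0.0640356  -0.00054004]
158 48 65.1833
```

View pics/tag1.png

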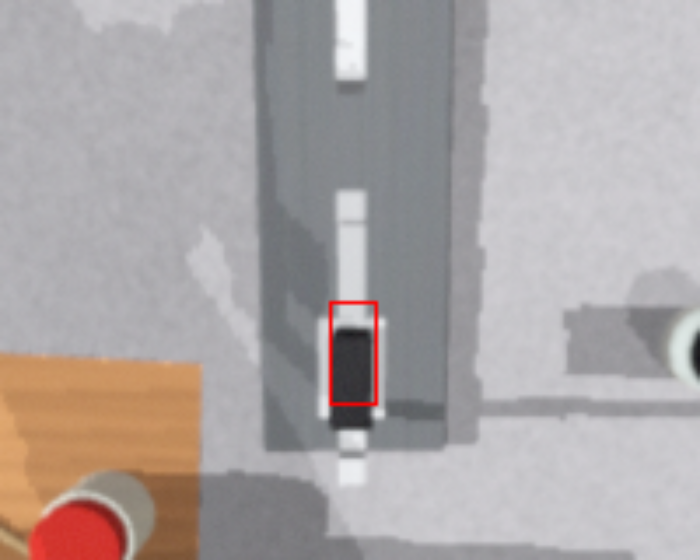

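The close crop shows the black grip block at (351,378) on the near rail. It is about 6 mm nearer the robot than the red outline and laterally centred, so its x is about -66 mm. Now the lift over.

Run:
```python
from tag import *
SP=(.5142,.3768,.0572)
n=inframe(SP,(-.0665,0)); f=inframe(SP,(.0575,0)); z=.153
arm.goto(at(n,.22),q); print("down",arm.move_linear(at(n,z),v=.1,force_limit=8))
arm.move_gripper(0,20); print("w",arm.read_width())
arm.move_linear(at(n,z+.035),v=.1); print(arm.read_force(),arm.read_width())
arm.move_linear(at(f,z+.035),v=.1)
print("lower",arm.move_linear(at(f,z-.0015),v=.04,force_limit=5),arm.read_position(),arm.read_width())
print(arm.read_force())
arm.move_gripper(.04); arm.move_linear(at(f,.22),v=.1)
arm.goto(at(inframe(SP,(-.03,0)),.27),q); im,c=snap()
print([(round(d["conf"],2),np.round(d["point"],3)) for d in arm.recognise("tag","wrist")])
cv2.imwrite("pics/tag2.png",cv2.resize(im[30:230,120:390,::-1],None,fx=2.8,fy=2.8)); print(arm.read_time())
```

```text
down False
w 0.01192808995055118
[ 0.20102179  0.10001266 -0.97146452] 0.011745245020719552
lower True [0.57104921 0.37981145 0.15309537] 0.011628843273975757
[0.1861358  0.69820452 3.87952201]
[(0.96, array([0.569, 0.38 , 0.172]))]
71.7167
```

View pics/tag2.png

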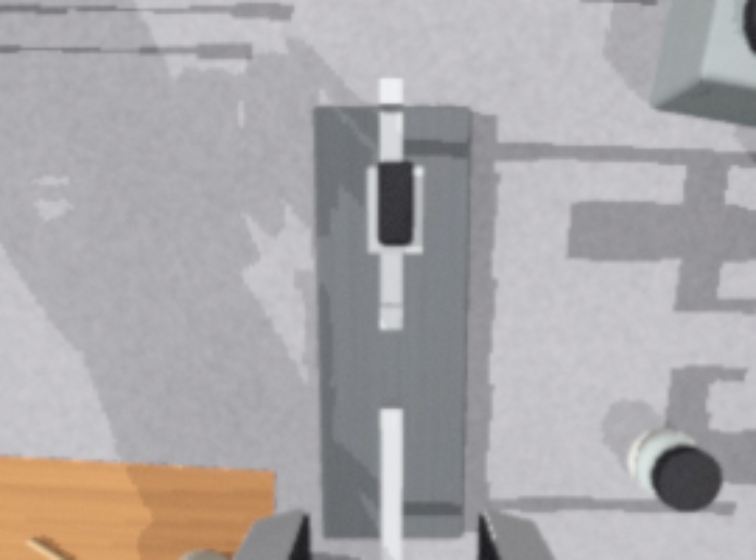

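The tag hangs straight on the far rail at (395,203), and its contact height equals the pick height, so it is seated. Next I'll check the rack once more, then press the button.

Run:
```python
from tag import *
arm.move_gripper(0,20)
arm.goto((.55,.12,.28),down(0)); im,c=snap()
print([(round(d["conf"],2),np.round(d["point"],3)) for d in arm.recognise("start","wrist")])
o=im[:,:,::-1].copy()
for b in range(4):
    k=w2pix([[*bay(b,x,y),.058] for x,y in((-.0513,-.02),(.0487,-.02),(.0487,.02),(-.0513,.02))],c); cv2.polylines(o,[np.int32(np.round(k))],True,(0,0,255),1)
k=w2pix([[.660,.2145,.097]],c)[0]; cv2.circle(o,np.int32(np.round(k)).tolist(),2,(0,0,255),-1)
cv2.imwrite("pics/pre.png",cv2.resize(o[0:200,130:450],None,fx=2.5,fy=2.5)); print(arm.read_time())
```

```text
[(0.72, array([0.659, 0.216, 0.096])), (0.51, array([ 0.568, -0.182,  0.047]))]
73.5833
```

View pics/pre.png

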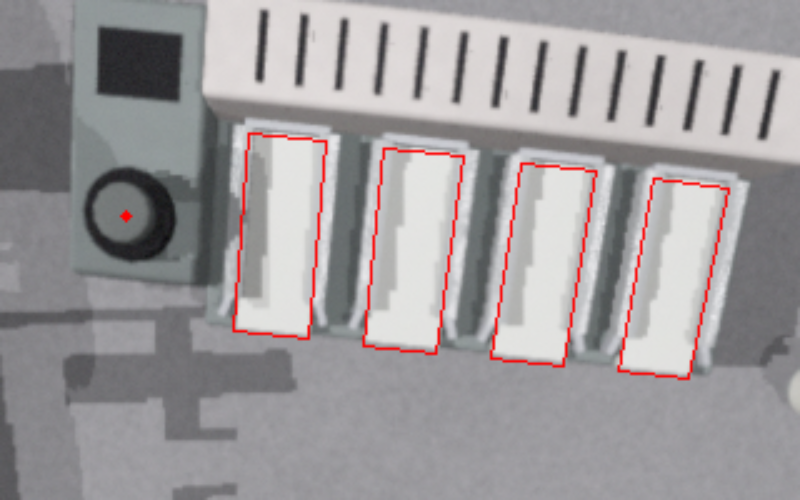

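All four plates fill their home outlines, and the button cap is at (126,215), on my estimate. Now I'll press it.

Run:
```python
from tag import *
q=down(RP[2]); b=(.660,.2145)
arm.goto(at(b,.15),q)
h1=arm.move_linear(at(b,.085),v=.03,force_limit=2.5); z1=arm.read_position()[2]; print(h1,z1-.014,arm.read_force())
h2=arm.move_linear(at(b,z1-.012),v=.02,force_limit=18); z2=arm.read_position()[2]; print(h2,z1-z2,arm.read_force())
arm.pause(.2); print(arm.read_force(),arm.read_position()[2])
arm.move_linear(at(b,.15),v=.05); arm.pause(.3); print(arm.read_force(),arm.read_time())
```

```text
True 0.09300395957960213 [ 0.53098252 -0.86641079  3.93574821]
True 0.0014703062316860083 [-0.62070702 -0.38854178  5.38754021]
[-1.02534502 -0.06969735  4.61962123] 0.10536329618713713
[ 0.47974971  0.03104693 -0.2990875 ] 77.65
```

The stop came early, so the depth is unclear. I'll press again in small steps and watch the force.

Run:
```python
from tag import *
b=(.660,.2145)
arm.move_linear(at(b,.114),v=.05)
for z in np.arange(.113,.099,-.001):
    h=arm.move_linear(at(b,z),v=.02,force_limit=25); arm.pause(.1)
    f=arm.read_force()[2]; print(round(z,4),h,np.round(arm.read_position()[2],4),round(f,1))
    if f>15: break
arm.pause(.2)
arm.move_linear(at(b,.15),v=.05); arm.pause(.3)
im,_=snap(); cv2.imwrite("pics/post.png",cv2.resize(im[:,:,::-1],(800,600))); print(arm.read_time())
```

```text
0.113 False 0.1133 0.8
0.112 False 0.112 -0.4
0.111 False 0.1113 1.2
0.11 False 0.1102 2.6
0.109 False 0.1092 2.4
0.108 False 0.1082 3.1
0.107 False 0.1072 3.7
0.106 False 0.1062 4.6
0.105 False 0.1053 4.7
0.104 False 0.1053 8.4
0.103 False 0.1052 10.7
0.102 False 0.1051 14.6
0.101 False 0.1051 17.9
84.75
```

View pics/post.png

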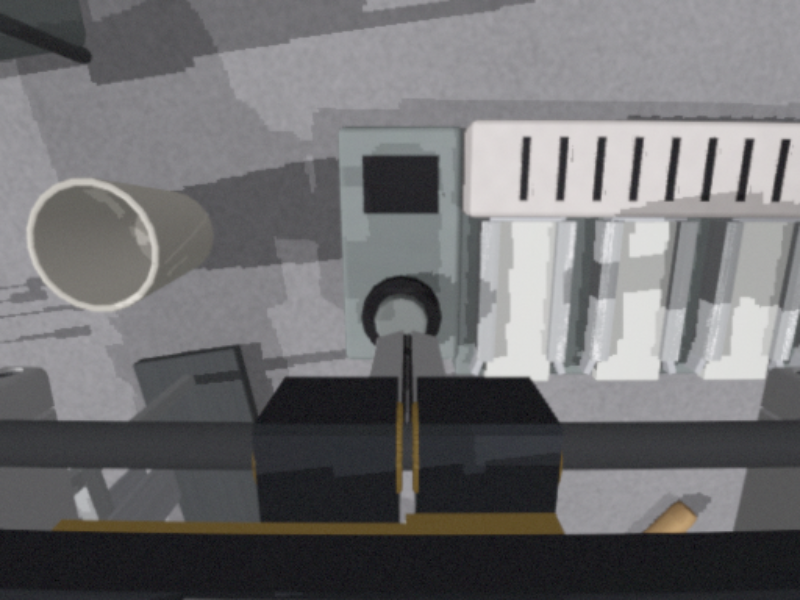

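The button is up at (401,315), the three plates in view are still flush at y≈378, and the mug stands where it did. Handing in.

Run:
```python
from tag import *
arm.goto((.52,.10,.30),down(0)); arm.pause(.3); print(arm.job_done(),arm.read_time())
```

```text
the job is handed in; nothing more can be done
the job is handed in; nothing more can be done
```

The job is handed in, with no verdict returned: all four plates are home in the rack, the tag hangs on the far rail, and the start button was pressed about 6 mm to its stop and released.

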